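# Hand the stripped buggy parts over to the build rack in reverse order

## Task

The four buggy parts stand in the dishes of the strip-down rack in the order they came off the car; move them all to the plywood build rack in reverse order, ready for reassembly. Counting on each rack from the end with the black knob, the first part goes into the last compartment, the second into the third, the third into the second and the last into the first. Set each part down upright, in the middle of its compartment, without dropping or toppling any.

Things in the scene. Friction and masses are not known exactly. Their poses are not given: they have to be found in the camera images.
- strip_rack: strip-down rack: fixed dark brown wooden board 316 x 74 x 6 mm with the four steel dishes in a row, centres at x = -105, -35, 35, 105 mm, y = 0 (any dish at any place); a round black knob, 22 mm across, top 37 mm above the table, marks its first end at x = -158 mm. Origin: centre of the row, on the table; x along the row away from the knob, z up.
- build_rack: build rack: fixed plywood board 316 x 74 x 6 mm with four empty 66 mm square compartments, centres at x = -105, -35, 35, 105 mm, y = 0, between 4 mm strips; floor 6 mm, strip tops 10 mm above the table; a black knob, 22 mm across, top 37 mm above the table, marks its first end at x = -158 mm. Origin: centre of the row, on the table; x along the row away from the knob, z up.
- motor_c (a point): electric motor standing upright: plain bright steel can 36 mm across and 52 mm tall, with a thin 5 mm shaft on top; 66 mm tall in all. The point is on its axis, 33 mm above its underside; z is its axis, up. About 0.16 kg.
- diff_c (a point): differential standing upright: dark toothed ring gear 45 mm across and 10 mm tall at the bottom, grey round case 36 mm across above it up to 48 mm, 16 mm steel output cup on top; 62 mm tall in all. The point is on its axis, 31 mm above its underside; z is its axis, up. About 0.10 kg.
- damper_c (a point): shock absorber standing upright: foot disc 34 mm across and 6 mm tall, coil spring 28 mm across up to 50 mm, aluminium cap 29 mm across up to 62 mm, black eyelet 12 mm across on top; 76 mm tall in all. The point is on its axis, 38 mm above its underside; z is its axis, up. About 0.06 kg. Rigid.
- servo_c (a point): steering servo standing on its base: black case 40 mm (its x) x 20 mm (its y) x 40 mm tall, ears at 28 mm height reaching 54 mm overall along x, white arm on top; 48 mm tall in all. Grip across y, some 4 mm above centre, so that fingertips clear the rims. The point is in its middle, 24 mm above its underside; z up. At first x is within 0.2 rad of the row's. About 0.06 kg.
- motor_dish: square steel dish in which the motor stands at the start, fixed on the strip-down rack; one of four alike, bright, 66 x 66 mm. Origin: centre of its underside, 6 mm above the table; inner floor 8 mm, rim top 12 mm above the table, rim 2 mm thick. It never moves, so it tells the part's place in the row.
- diff_dish: square steel dish in which the differential stands at the start, fixed on the strip-down rack; one of four alike, bright, 66 x 66 mm. Origin: centre of its underside, 6 mm above the table; inner floor 8 mm, rim top 12 mm above the table, rim 2 mm thick. It never moves, so it tells the part's place in the row.
- damper_dish: square steel dish in which the shock absorber stands at the start, fixed on the strip-down rack; one of four alike, bright, 66 x 66 mm. Origin: centre of its underside, 6 mm above the table; inner floor 8 mm, rim top 12 mm above the table, rim 2 mm thick. It never moves, so it tells the part's place in the row.
- servo_dish: square steel dish in which the servo stands at the start, fixed on the strip-down rack; one of four alike, bright, 66 x 66 mm. Origin: centre of its underside, 6 mm above the table; inner floor 8 mm, rim top 12 mm above the table, rim 2 mm thick. It never moves, so it tells the part's place in the row.
Things that resemble listed ones, but are neither listed nor needed, are in the scene too. Of the things like the part that bears servo_c, leave any that is blue or turquoise; of the rest the smaller one is meant.

How it is judged:
By the outcome, as a careful person would: the job done as asked, in the order asked, and still so for the second after the job is handed in, with the robot touching nothing.
It also fails if it takes over 120 s, if anything falls off the work surface, if the arm or the gripper's body presses on something with over 40 N, if the wrist force passes 120 N, or if a joint passes its speed limit or range.

## Robot

A 7-joint arm with a two-finger parallel gripper is mounted at the origin on the work surface. World frame = base frame: x ahead of the robot, y to its left, z up, the work surface at z = 0. Lengths are in m, angles in rad, forces in N, time in s.
With the tool pointing down it reaches from about 0.4 to 0.875 m from the base axis. Payload 19.3 kg.
Tool frame: the origin (TCP) lies at the very end of the fingers, on their centre line; the grasp point (between the pads) lies 19 mm behind it; z points along the fingers, y is the line along which they close (so a half turn about z gives the same grasp; the last joint's range is limited). The gripper opens to 85 mm and grips with 20 to 120 N. Pads are 22 mm wide; open, the fingers measure 114 mm over their backs; the gripper's body (76 mm by 85 mm) begins 54 mm behind the grasp point. The pads swing forward as they close: fully open they stand 13 mm farther back than shut.
Start: joints at [-1.34, 0.521, -0.036, 1.599, 0.021, 1.021, -0.113], TCP at [0.185, 0.597, 0.231] pointing down, gripper open.
Joint ranges: [-2.91, 2.91], [-0.3, 2.13], [-1.5, 1.42], [0.17, 2.43], [-1.26, 4.41], [0.16, 1.93], [-2.52, 2.52]. Speed limits (rad/s): [1.89, 1.89, 2.39, 2.39, 3.01, 3.01, 3.01].

## Interface

Orientations are given as [roll, pitch, yaw] about the fixed x, y, z axes, in that order (R = Rz(yaw) Ry(pitch) Rx(roll)).
In Python, from workcell import bot gives the robot as it stands. The module is installed in compiled form; this text tells all that it offers.
- The arm moves only by the tool apply_moves, never from a script. Its arguments are lists of equal length, an entry for each row: "claw": the finger opening in m, from 0 to 0.0854; "xyz": the shift along the tool's x, y, z in m, a list of three; "twist": the turn, a rotation vector about the tool's x, y, z in rad, a list of three. A call has 1 to 20 rows; each row shifts and turns the commanded pose from where the row before left it, along the tool's axes as they then stand; what a row does not reach is not made up. A row lasts 1/10 s, in which the tool goes at most 50 mm and 8.59 degrees, less where a joint would pass 70% of its speed; a pose out of reach is approached as far as the arm can. A call with a gripper value outside its range is refused whole. The fingers move at their own pace and stop on an object; "force" is the grip in N (left out, the last holds). Time passes only in rows, so rows that do not move let the fingers close. It gives the time, the measured TCP pose, the force, the opening and the grip force at its end, in the units of the state.
- bot.observe(): the state, without advancing time (a new reading comes with each control period).
- bot.grab_frame(name): name is "scene" or "top" or "wrist"; returns a dict with "img" (400x640x3 uint8, red, green, blue), "vfov" (degrees; the focal length in pixels is half the picture's height over the tangent of half this angle, whatever the lens; pixels are square), "cx", "cy" (the principal point, pixels), "view" (4x4, takes a point from world to camera coordinates). Camera axes: x right, y up, looking along -z (the intrinsics and any distortion apply to the point x, -y, -z); pixel columns grow to the right and rows downward; lengths in m; the calibration is good to about 2 mm. A picture is of the moment at which its call begins. There is no depth.
- bot.job_done(): hands the job in; it is judged then, once.
Trained networks look in the newest picture that a camera, given by its name, has taken for a name from the list of things; names that differ only in an ending like _2 or _b are one class to them, and where a whole thing is asked for, a point or a joint stands for the part that bears it (a point fixed in the world has none). Each returns a list of dicts, best first, with "score" (0 to 1); they miss things now and then, are a little off and sometimes report something else, mostly with a low value. They report only what shows in the picture. A call takes as long as a camera call. They do not tell look-alikes from the thing itself.
- bot.find_in(camera, query): "position" ([x, y, z] in m, in world coordinates, good to about 4 mm: the middle of the surface that is visible of it).
The state is a dict: "clock": time; "qpos": joint angles; "qd": joint speeds; "joint_efforts": joint torques, N m; "position": TCP position; "tool_rot": TCP orientation; "force": force on the tool from outside, world axes, zero at the start; "moment": the same for the moment, N m; "grip_width": finger opening in m; "finger_force": force on a finger pad.
Only numpy, scipy, OpenCV 4.12 (cv2) and the standard library are available. Lean on these libraries where they do the work, as an engineer would, in place of code of your own. Each camera call takes 0.05 s, during which the arm holds its last target. There are 200 camera calls.

## Working session

There is one attempt and no reset: what is moved stays moved. The work goes in short steps, Python scripts to look and compute and a tool call to move; the robot and the scene stay as the last step left them, time stands still between calls to the robot, and variables do not carry over. Pictures are saved under pics/ and viewed, at most 14 in all, crops included, and the job is handed in when it is done.

Besides the shell and the picture viewer there is one more tool, called as name(argument=value, ...) on one line, values as JSON. apply_moves: Moves the arm, as the interface text tells. Its arguments: {"type":"object","properties":{"claw":{"type":"array"},"xyz":{"type":"array"},"twist":{"type":"array"},"force":{"type":"number"}},"required":["claw","xyz","twist"]}

```bash
mkdir -p pics
python3 - <<'E'
from workcell import bot
import cv2,numpy as np
s=bot.observe(); print({k:np.round(v,3).tolist() for k,v in s.items()})
for c in("top","scene"):
    f=bot.grab_frame(c); cv2.imwrite(f"pics/{c}0.png",f["img"][:,:,::-1])
    print(c,{k:(np.round(v,3).tolist()) for k,v in f.items() if k!="img"}, f.keys())
    for n in("motor_c","diff_c","damper_c","servo_c","strip_rack","build_rack","motor_dish"):
        print(n,[(np.round(d["position"],3).tolist(),round(d["score"],2)) for d in bot.find_in(c,n)])
E
```

```text
{'clock': 0.0, 'qpos': [-1.34, 0.522, -0.036, 1.6, 0.021, 1.021, -0.113], 'qd': [0.002, -0.001, -0.001, 0.001, 0.0, 0.002, -0.001], 'joint_efforts': [-0.0, -92.707, 1.98, -36.995, 0.018, 0.008, -0.0], 'position': [0.185, 0.597, 0.231], 'tool_rot': [-3.14, 0.0, 2.841], 'force': [0.307, -0.163, 0.534], 'moment': [0.027, -0.011, 0.007], 'finger_force': 0.0, 'grip_width': 0.085}
top {'vfov': 55.402, 'cx': 306.913, 'cy': 198.759, 'view': [[0.026, -0.999, 0.036, -0.009], [0.991, 0.03, 0.131, -0.547], [-0.131, 0.032, 0.991, -0.824], [0.0, 0.0, 0.0, 1.0]]} dict_keys(['img', 'vfov', 'cx', 'cy', 'view'])
motor_c [([0.644, 0.191, 0.059], 0.71)]
diff_c [([0.493, 0.197, 0.058], 0.74)]
damper_c [([0.429, 0.202, 0.067], 0.74), ([0.436, 0.206, 0.006], 0.24)]
servo_c [([0.575, 0.198, 0.048], 0.81), ([0.593, 0.314, 0.039], 0.69), ([0.663, 0.021, 0.056], 0.67), ([0.536, 0.084, 0.051], 0.62), ([0.404, 0.2, 0.007], 0.41)]
strip_rack [([0.4, 0.204, 0.008], 0.87), ([0.43, 0.204, 0.068], 0.73)]
build_rack [([0.53, -0.162, 0.008], 0.71), ([0.4, 0.203, 0.008], 0.5)]
motor_dish [([0.627, 0.186, 0.006], 0.76)]
scene {'vfov': 47.488, 'cx': 317.117, 'cy': 199.64, 'view': [[-0.678, 0.735, -0.015, 0.349], [-0.461, -0.409, 0.787, 0.219], [0.572, 0.541, 0.616, -1.229], [0.0, 0.0, 0.0, 1.0]]} dict_keys(['img', 'vfov', 'cx', 'cy', 'view'])
motor_c [([0.655, 0.207, 0.05], 0.96)]
diff_c [([0.509, 0.212, 0.042], 0.74)]
damper_c [([0.441, 0.214, 0.049], 0.88)]
servo_c [([0.588, 0.206, 0.041], 0.91), ([0.604, 0.323, 0.034], 0.86), ([0.678, 0.036, 0.05], 0.68), ([0.553, 0.091, 0.04], 0.67)]
strip_rack [([0.487, 0.233, 0.007], 0.96), ([0.444, 0.213, 0.047], 0.42)]
build_rack [([0.549, -0.159, 0.003], 0.84)]
motor_dish [([0.651, 0.209, 0.006], 0.76)]
```

View pics/top0.png

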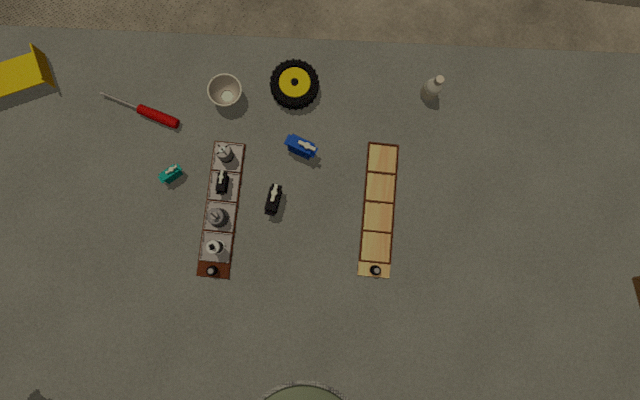

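View pics/scene0.png

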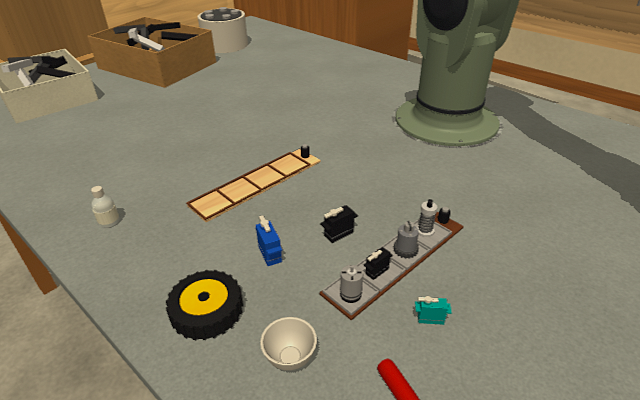

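```bash
cat > h.py <<'E'
import numpy as np,cv2
from workcell import bot
def ray(f,u,v):
    F=f["img"].shape[0]/2/np.tan(np.radians(f["vfov"])/2); V=np.array(f["view"])
    d=V[:3,:3].T@np.array([(u-f["cx"])/F,-(v-f["cy"])/F,-1]); return -V[:3,:3].T@V[:3,3],d/np.linalg.norm(d)
def plane(f,u,v,z):
    o,d=ray(f,u,v); return o+d*(z-o[2])/d[2]
def proj(f,p):
    F=f["img"].shape[0]/2/np.tan(np.radians(f["vfov"])/2); V=np.array(f["view"])
    c=V[:3,:3]@np.array(p)+V[:3,3]; return np.array([f["cx"]+F*c[0]/-c[2],f["cy"]-F*c[1]/-c[2]])
def tri(obs):  # [(frame,u,v),...] -> point, residual
    A=np.zeros((3,3));b=np.zeros(3);R=[ray(*o) for o in obs]
    for o,d in R: P=np.eye(3)-np.outer(d,d);A+=P;b+=P@o
    p=np.linalg.solve(A,b); return p,max(np.linalg.norm(np.cross(p-o,d)) for o,d in R)
def rel(x,y,z,yaw):  # shift in tool axes (tool down) to go to x,y,z ; turn about tool z
    s=bot.observe(); p=np.array(s["position"]); Y=s["tool_rot"][2]; d=np.array([x,y,z])-p
    t=(Y-yaw+np.pi/2)%np.pi-np.pi/2
    return np.round([d[0]*np.cos(Y)+d[1]*np.sin(Y),d[0]*np.sin(Y)-d[1]*np.cos(Y),-d[2]],4),round(t,4)
E
python3 - <<'E'
from h import *
t=bot.grab_frame("top");s=bot.grab_frame("scene")
for n,a,b in(("sknob",(211,270),(445,209)),("bknob",(376,269),(305,147)),("sfarR",(245,144),(322,292)),("sfarL",(214,141),(352,317)),("bfarL",(369,143),(206,217)),("bfarR",(398,144),(188,203)),("bnearL",(359,276),None),("bnearR",(390,277),None),("snearL",(197,276),None),("snearR",(230,278),None)):
    z=.037 if "knob" in n else .006
    print(n,plane(t,*a,z).round(4),*( (plane(s,*b,z).round(4),tri([(t,*a),(s,*b)])) if b else ()))
E
```

```text
sknob [0.3835 0.2117 0.037 ] [0.3861 0.2148 0.037 ] (array([0.38299917, 0.21282277, 0.03397206]), np.float64(0.0005656715621372122))
bknob [ 0.3944 -0.1508  0.037 ] [ 0.4003 -0.1433  0.037 ] (array([ 0.3934904 , -0.15143682,  0.0306991 ]), np.float64(0.0009721212481453411))
sfarR [0.6771 0.1555 0.006 ] [0.6754 0.1594 0.006 ] (array([0.67602872, 0.1572099 , 0.00517791]), np.float64(0.0020357337030639084))
sfarL [0.6818 0.2287 0.006 ] [0.6813 0.2282 0.006 ] (array([0.68162603, 0.22854652, 0.0066362 ]), np.float64(6.788698999411924e-05))
bfarL [ 0.6902 -0.14    0.006 ] [ 0.6875 -0.1431  0.006 ] (array([ 0.68936559, -0.13946304,  0.00920356]), np.float64(0.00010857593560040078))
bfarR [ 0.6903 -0.2102  0.006 ] [ 0.6852 -0.2083  0.006 ] (array([ 0.68777305, -0.20777362,  0.00851837]), np.float64(0.002277920581350091))
bnearL [ 0.3762 -0.1184  0.006 ]
bnearR [ 0.3757 -0.1899  0.006 ]
snearL [0.3676 0.2487 0.006 ]
snearR [0.3649 0.1746 0.006 ]
```

Run:
```python
from h import *
print(rel(.50,.205,.25,3.08))
```

```text
(array([-0.4168, -0.2811, -0.0187]), np.float64(-0.2392))
```

apply_moves(claw=[0.085,0.085,0.085,0.085,0.085,0.085,0.085,0.085,0.085,0.085,0.085,0.085,0.085,0.085,0.085,0.085,0.085,0.085,0.085,0.085], xyz=[[-0.026,-0.0176,-0.0012],[-0.026,-0.0176,-0.0012],[-0.026,-0.0176,-0.0012],[-0.026,-0.0176,-0.0012],[-0.026,-0.0176,-0.0012],[-0.026,-0.0176,-0.0012],[-0.026,-0.0176,-0.0012],[-0.026,-0.0176,-0.0012],[-0.026,-0.0176,-0.0012],[-0.026,-0.0176,-0.0012],[-0.026,-0.0176,-0.0012],[-0.026,-0.0176,-0.0012],[-0.026,-0.0176,-0.0012],[-0.026,-0.0176,-0.0012],[-0.026,-0.0176,-0.0012],[-0.026,-0.0176,-0.0012],[0,0,0],[0,0,0],[0,0,0],[0,0,0]], twist=[[0,0,0],[0,0,0],[0,0,0],[0,0,0],[0,0,0],[0,0,0],[0,0,0],[0,0,0],[0,0,0],[0,0,0],[0,0,0],[0,0,0],[0,0,0],[0,0,0],[0,0,0],[0,0,0],[0,0,-0.12],[0,0,-0.12],[0,0,0],[0,0,0]])

```text
clock: 2.9
position: [0.499, 0.2047, 0.2505]
tool_rot: [3.141, -0.0, 3.077]
force: [-0.2, -0.6, -0.3]
grip_width: 0.085
finger_force: 0.0
```

Run:
```python
from h import *
f=bot.grab_frame("wrist"); cv2.imwrite("pics/w1.png",f["img"][:,:,::-1])
print({k:(np.round(v,3).tolist()) for k,v in f.items() if k!="img"}, ray(f,320,200))
for c in("top","wrist","scene"):
  if c!="wrist": bot.grab_frame(c)
  for n in("motor_c","diff_c","damper_c","servo_c","motor_dish","diff_dish","damper_dish","servo_dish"):
    print(c,n,[(np.round(d["position"],3).tolist(),round(d["score"],2),proj(f,d["position"]).round()) for d in bot.find_in(c,n)])
```

```text
{'vfov': 66.968, 'cx': 323.696, 'cy': 199.809, 'view': [[0.064, 0.998, 0.002, -0.237], [-0.948, 0.062, -0.313, 0.506], [-0.313, 0.018, 0.95, -0.247], [0.0, 0.0, 0.0, 1.0]]} (array([0.4180001 , 0.20991527, 0.3932919 ]), array([ 0.31267509, -0.03070284, -0.9493638 ]))
top motor_c [([0.642, 0.194, 0.059], 0.82, array([322., 285.]))]
top diff_c [([0.579, 0.185, 0.009], 0.59, array([313., 224.])), ([0.489, 0.199, 0.056], 0.49, array([318., 166.]))]
top damper_c [([0.434, 0.205, 0.068], 0.6, array([319., 116.]))]
top servo_c [([0.536, 0.082, 0.052], 0.88, array([224., 211.])), ([0.662, 0.022, 0.053], 0.58, array([195., 302.])), ([0.579, 0.197, 0.047], 0.48, array([321., 236.]))]
top motor_dish []
top diff_dish [([0.486, 0.183, 0.005], 0.62, array([305., 157.]))]
top damper_dish [([0.437, 0.206, 0.006], 0.65, array([321., 117.]))]
top servo_dish [([0.579, 0.185, 0.004], 0.65, array([313., 223.]))]
wrist motor_c [([0.634, 0.2, 0.059], 0.81, array([326., 278.]))]
wrist diff_c [([0.494, 0.209, 0.061], 0.93, array([327., 171.]))]
wrist damper_c [([0.434, 0.205, 0.068], 0.74, array([320., 117.])
[... 548 characters left out ...]
ray([331., 290.]))]
scene diff_c [([0.512, 0.214, 0.043], 0.75, array([331., 182.]))]
scene damper_c [([0.44, 0.209, 0.05], 0.93, array([323., 121.])), ([0.51, 0.212, 0.044], 0.52, array([330., 181.]))]
scene servo_c [([0.587, 0.205, 0.041], 0.97, array([328., 239.])), ([0.679, 0.035, 0.05], 0.7, array([207., 311.])), ([0.6, 0.322, 0.033], 0.66, array([417., 240.])), ([0.555, 0.092, 0.038], 0.63, array([237., 220.]))]
scene motor_dish [([0.652, 0.208, 0.004], 0.56, array([332., 268.]))]
scene diff_dish [([0.515, 0.225, 0.008], 0.89, array([339., 177.]))]
scene damper_dish [([0.432, 0.226, 0.009], 0.75, array([337., 112.]))]
scene servo_dish [([0.578, 0.218, 0.01], 0.71, array([337., 222.]))]
```

View pics/w1.png

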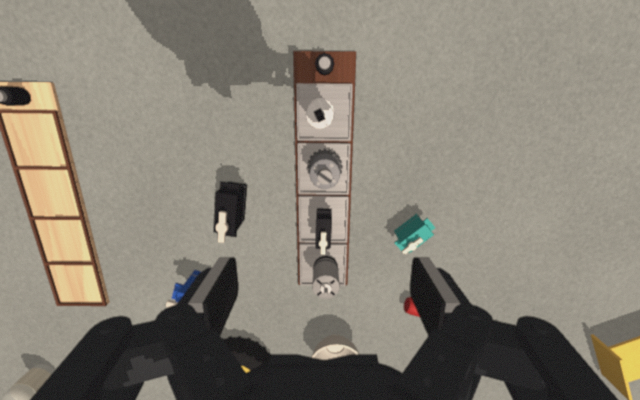

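Run:
```python
import cv2,numpy as np
a=cv2.imread("pics/w1.png")[50:305,270:380];b=cv2.imread("pics/top0.png")[135:285,185:260]
a=cv2.resize(a,None,fx=2.3,fy=2.3,interpolation=cv2.INTER_CUBIC);b=cv2.resize(b,None,fx=4,fy=4,interpolation=cv2.INTER_CUBIC)
o=np.zeros((600,600,3),np.uint8);o[:a.shape[0],:a.shape[1]]=a;o[:600,290:590]=b
cv2.imwrite("pics/c1.png",o)
```

```text
(no output)
```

View pics/c1.png

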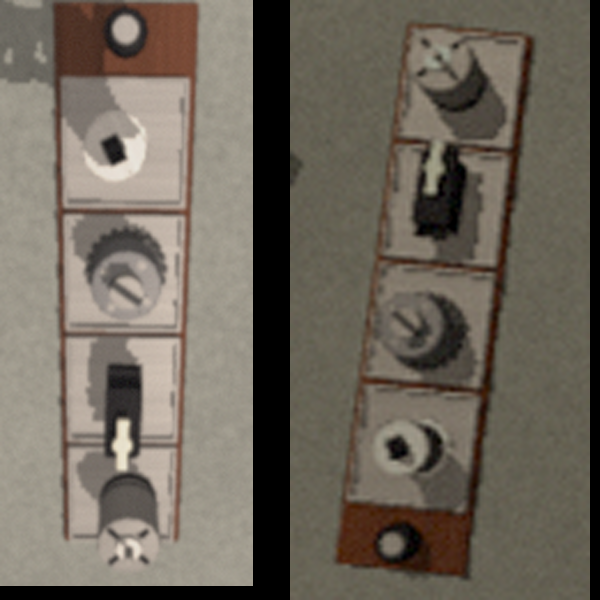

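Run:
```python
from h import *
w=bot.grab_frame("wrist");t=bot.grab_frame("top")
W=lambda a,b:(270+a/2.3,50+b/2.3); T=lambda a,b:(185+(a-290)/4,135+b/4)
c=np.array([.5227,.2018]);e=np.array([np.cos(-.062),np.sin(-.062)]);n=np.array([-e[1],e[0]])
for m,a,b,z in(("knob",(126,31),(398,543),.037),("damper",(114,149),(399,449),.084),("diff",(126,280),(414,330),.056),("motor",(128,540),(438,60),.060),
 ("nearL",(197,3),(470,577),.006),("nearR",(54,3),(337,562),.006),("farR-ish dishcorner",(72,204),(348,499),.012),("d2",(73,327),(366,377),.012),("d3",(77,437),(385,255),.012)):
    p,q=plane(w,*W(*a),z),plane(t,*T(*b),z);r=tri([(w,*W(*a)),(t,*T(*b))])
    print(m,p.round(4),q.round(4),r[0].round(4),round(r[1],4),"row",[np.round([(x[:2]-c)@e,(x[:2]-c)@n],4) for x in(p,q)])
```

```text
knob [0.3807 0.2137 0.037 ] [0.3819 0.2094 0.037 ] [0.3797 0.2137 0.0177] 0.0011 row [array([-0.1425,  0.0031]), array([-0.141 , -0.0011])]
damper [0.4316 0.2053 0.084 ] [0.4328 0.202  0.084 ] [0.4325 0.2051 0.069 ] 0.0003 row [array([-0.0912, -0.0022]), array([-0.0897, -0.0053])]
diff [0.4956 0.2067 0.056 ] [0.497  0.2035 0.056 ] [0.4983 0.2064 0.0428] 0.0003 row [array([-0.0274,  0.0033]), array([-0.0257,  0.0001])]
motor [0.6422 0.1991 0.06  ] [0.6467 0.1981 0.06  ] [0.6487 0.1993 0.0509] 0.0006 row [array([0.1195, 0.0047]), array([0.124, 0.004])]
nearL [0.3667 0.2506 0.006 ] [0.3621 0.1744 0.006 ] [ 0.2812  0.3159 -0.7739] 0.0244 row [array([-0.1587,  0.039 ]), array([-0.1586, -0.0373])]
nearR [0.3623 0.1786 0.006 ] [0.3687 0.2493 0.006 ] [0.3886 0.1965 0.2182] 0.0043 row [array([-0.1586, -0.0331]), array([-0.1567,  0.0379])]
farR-ish dishcorner [0.462  0.1797 0.012 ] [0.4041 0.2439 0.012 ] [0.4233 0.193  0.2476] 0.0125 row [array([-0.0593, -0.0258]), array([-0.121 ,  0.0347])]
d2 [0.5313 0.1744 0.012 ] [0.4728 0.2381 0.012 ] [0.4663 0.1917 0.2209] 0.0035 row [array([ 0.0103, -0.0268]), array([-0.052 ,  0.0331])]
d3 [0.6006 0.1711 0.012 ] [0.5431 0.2315 0.012 ] [0.5196 0.1904 0.1852] 0.0026 row [array([ 0.0796, -0.0258]), array([0.0185, 0.0309])]
```

apply_moves(claw=[0.085,0.085,0.085,0.085,0.085,0.085], xyz=[[0.0198,-0.0011,0.016],[0.0198,-0.0011,0.016],[0.0198,-0.0011,0.016],[0.0198,-0.0011,0.016],[0.0198,-0.0011,0.016],[0,0,0]], twist=[[0,0,0],[0,0,0],[0,0,0],[0,0,0],[0,0,0],[0,0,0]])

```text
clock: 4.95
position: [0.3973, 0.2048, 0.1691]
tool_rot: [-3.14, -0.003, 3.082]
force: [0.1, 0.2, 1.1]
grip_width: 0.0853
finger_force: 0.0
```

Run:
```python
from h import *
f=bot.grab_frame("wrist"); cv2.imwrite("pics/w2.png",f["img"][:,:,::-1])
for n in("motor_c","diff_c","damper_c","servo_c"):
    print(n,[(np.round(d["position"],3).tolist(),round(d["score"],2),proj(f,d["position"]).round()) for d in bot.find_in("wrist",n)])
```

```text
motor_c []
diff_c [([0.497, 0.192, 0.008], 0.72, array([317., 268.])), ([0.489, 0.206, 0.054], 0.62, array([331., 284.]))]
damper_c [([0.427, 0.204, 0.066], 0.87, array([324., 232.]))]
servo_c [([0.539, 0.094, 0.036], 0.84, array([231., 319.])), ([0.556, 0.199, 0.053], 0.63, array([327., 338.])), ([0.643, 0.003, 0.041], 0.62, array([168., 397.]))]
```

View pics/w2.png

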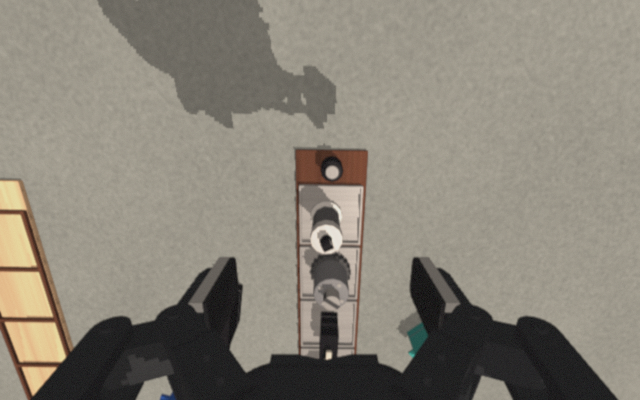

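Run:
```python
from h import *
f=bot.grab_frame("wrist")
for n,u,v,z in(("eye",326,243,.084),("cap",326,239,.070),("knob",332,171,.037),("diff",330,292,.056),("nearL",297,150,.006),("nearR",367,150,.006),("d1a",300,184,.008),("d1b",362,185,.008)):print(n,plane(f,u,v,z).round(4))
```

```text
eye [0.4338 0.2058 0.084 ]
cap [0.4369 0.2057 0.07  ]
knob [0.3833 0.2148 0.037 ]
diff [0.502 0.206 0.056]
nearL [0.3665 0.181  0.006 ]
nearR [0.3708 0.252  0.006 ]
d1a [0.4018 0.1811 0.008 ]
d1b [0.4069 0.2459 0.008 ]
```

apply_moves(claw=[0.085,0.085,0.085,0.085,0.085,0.085,0.085,0.085,0.085,0.085,0.06,0.05,0.04,0.034,0.03,0.024,0.02,0.02,0.02], xyz=[[-0.018,0.001,0],[-0.0186,0.0012,0],[0,0,0.02],[0,0,0.024],[0,0,0.024],[0,0,0.024],[0,0,0.024],[0,0,0.016],[0,0,0.01],[0,0,0],[0,0,0],[0,0,0],[0,0,0],[0,0,0],[0,0,0],[0,0,0],[0,0,0],[0,0,0],[0,0,0]], twist=[[0,0,0],[0,0,0],[0,0,0],[0,0,0],[0,0,0],[0,0,0],[0,0,0],[0,0,0],[0,0,0],[0,0,0],[0,0,0],[0,0,0],[0,0,0],[0,0,0],[0,0,0],[0,0,0],[0,0,0],[0,0,0],[0,0,0]], force=30)

```text
clock: 7.15
position: [0.4367, 0.2051, 0.0287]
tool_rot: [-3.142, 0.0, 3.081]
force: [-0.6, -2.1, 7.0]
grip_width: 0.0282
finger_force: 29.2
```

apply_moves(claw=[0.02,0.02,0.02,0.02,0.02,0.02,0.02,0.02,0.02,0.02,0.02,0.02,0.02,0.02,0.02,0.02,0.02,0.02,0.02,0.02], xyz=[[0,0,-0.01],[0,0,-0.03],[0,0,-0.04],[0,0,-0.04],[0,0,-0.04],[0,0,-0.04],[0,0,-0.02],[-0.0035,-0.015,0],[-0.0071,-0.0305,0],[-0.0071,-0.0305,0],[-0.0071,-0.0305,0],[-0.0071,-0.0305,0],[-0.0071,-0.0305,0],[-0.0071,-0.0305,0],[-0.0071,-0.0305,0],[-0.0071,-0.0305,0],[-0.0071,-0.0305,0],[-0.0071,-0.0305,0],[-0.0071,-0.0305,0],[-0.0035,-0.015,0]], twist=[[0,0,0],[0,0,0],[0,0,0],[0,0,0],[0,0,0],[0,0,0],[0,0,0],[0,0,0],[0,0,0],[0,0,0],[0,0,0],[0,0,0],[0,0,0],[0,0,0],[0,0,0],[0,0,0],[0,0,0],[0,0,0],[0,0,0],[0,0,0]])

```text
clock: 9.15
position: [0.499, -0.1673, 0.2491]
tool_rot: [-3.141, 0.0, 3.079]
force: [0.2, 0.1, -0.1]
grip_width: 0.0277
finger_force: 29.7
```

Run:
```python
from h import *
f=bot.grab_frame("wrist"); cv2.imwrite("pics/w3.png",cv2.resize(f["img"][:,:,::-1],None,fx=1.25,fy=1.25,interpolation=cv2.INTER_CUBIC)); np.savez("w3",**f)
s=bot.observe();print(s["position"],s["tool_rot"],s["force"])
```

```text
[ 0.49907678 -0.16871048  0.24908335] [-3.14047657e+00  4.43336757e-04  3.07729247e+00] [-1.80667287 -3.42431227 -1.45161276]
```

View pics/w3.png

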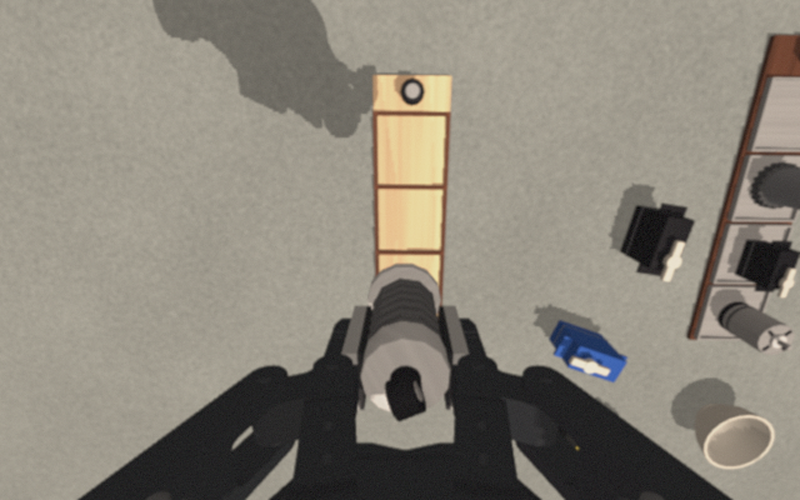

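Run:
```python
from h import *
f=dict(np.load("w3.npz"))
for n,u,v,z in(("s1L",375.5,113,.01),("s1R",448,113,.01),("s2L",378,186,.01),("s2R",445.5,186,.01),("s3L",379,251,.01),("s3R",442,251,.01),("knob",412,91,.037),("nL",373,74,.006),("nR",451,74,.006)):print(n,plane(f,u/1.25,v/1.25,z).round(4))
t=bot.grab_frame("top");cv2.imwrite("pics/c2.png",cv2.resize(t["img"][130:285,340:420,::-1],None,fx=3.8,fy=3.8,interpolation=cv2.INTER_CUBIC))
```

```text
s1L [ 0.4055 -0.1886  0.01  ]
s1R [ 0.4098 -0.1198  0.01  ]
s2L [ 0.4746 -0.1921  0.01  ]
s2R [ 0.4789 -0.1242  0.01  ]
s3L [ 0.5435 -0.1969  0.01  ]
s3R [ 0.5478 -0.1299  0.01  ]
knob [ 0.3905 -0.1535  0.037 ]
nL [ 0.3711 -0.1882  0.006 ]
nR [ 0.3757 -0.1157  0.006 ]
```

View pics/c2.png

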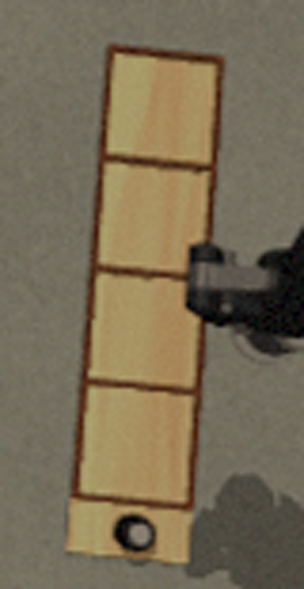

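apply_moves(claw=[0.02,0.02,0.02,0.02,0.02,0.02,0.02,0.02,0.02,0.02,0.02,0.02,0.02], xyz=[[-0.0155,0.0007,0],[-0.0305,0.0013,0],[-0.0305,0.0013,0],[-0.0305,0.0013,0],[-0.0305,0.0013,0],[-0.015,0.0007,0.02],[0,0,0.04],[0,0,0.04],[0,0,0.04],[0,0,0.03],[0,0,0.02],[0,0,0],[0,0,0]], twist=[[0,0,0],[0,0,0],[0,0,0],[0,0,0],[0,0,0],[0,0,0],[0,0,0],[0,0,0],[0,0,0],[0,0,0],[0,0,0],[0,0,0],[0,0,0]])

```text
clock: 10.55
position: [0.6521, -0.1668, 0.0594]
tool_rot: [3.141, 0.0, 3.081]
force: [0.1, 0.4, -0.1]
grip_width: 0.0279
finger_force: 29.7
```

Run:
```python
from h import *
f=dict(np.load("w3.npz"))
print("eye",plane(f,406/1.25,393/1.25,.304),"want TCP .499 -.168")
t=bot.grab_frame("top");w=bot.grab_frame("wrist")
s=bot.observe();print(s["position"],s["tool_rot"],s["force"],rel(.6525,-.171,.0275,3.075))
```

```text
eye [ 0.48902544 -0.16610538  0.304     ] want TCP .499 -.168
[ 0.65278607 -0.1672304   0.06028434] [-3.14153460e+00  2.07862596e-03  3.08107112e+00] [ 0.00887333 -0.13684168 -0.66361436] (array([ 0.0001, -0.0038,  0.0328]), np.float64(0.0061))
```

Run:
```python
from h import *
f=dict(np.load("w3.npz"))
for v in(365,372,380,393,405): print(v,plane(f,405/1.25,v/1.25,.290).round(4),plane(f,405/1.25,v/1.25,.304).round(4))
for z,x in((.290,.499),(.290,.4846),(.290,.5134),(.304,.499),(.304,.493),(.304,.505)): print(z,x,proj(f,[x,-.168,z])*1.25)
```

```text
365 [ 0.4897 -0.1664  0.29  ] [ 0.4798 -0.1658  0.304 ]
372 [ 0.4923 -0.1666  0.29  ] [ 0.4821 -0.166   0.304 ]
380 [ 0.4953 -0.1668  0.29  ] [ 0.4847 -0.1661  0.304 ]
393 [ 0.5003 -0.1671  0.29  ] [ 0.489  -0.1664  0.304 ]
405 [ 0.5051 -0.1674  0.29  ] [ 0.4931 -0.1666  0.304 ]
0.29 0.499 [401.85352913 389.71531073]
0.29 0.4846 [398.84113061 351.26134244]
0.29 0.5134 [404.65149904 425.43204801]
0.304 0.499 [401.57416143 422.03849539]
0.304 0.493 [400.18905956 404.9874401 ]
0.304 0.505 [402.91227796 438.51114592]
```

Run:
```python
from h import *
t=bot.grab_frame("top");w=bot.grab_frame("wrist")
for c,f in(("top",t),("wrist",w)):
    for z,dz in((.115,"eyetop"),(.101,"cap")): print(c,dz,proj(f,[.6525,-.167,z]).round(1))
    print(bot.find_in(c,"damper_c")[:2])
a=cv2.resize(t["img"][125:185,340:420],None,fx=5,fy=5,interpolation=cv2.INTER_CUBIC)
b=cv2.resize(w["img"][200:400,200:440],None,fx=1.5,fy=1.5,interpolation=cv2.INTER_CUBIC)
o=np.zeros((300,780,3),np.uint8);o[:300,:400]=a;o[:300,410:770]=b
cv2.imwrite("pics/c3.png",o[:,:,::-1])
```

```text
top eyetop [391.9 146.6]
top cap [390.2 148.3]
[{'position': [0.6354, -0.1596, 0.0697], 'score': 0.73}]
wrist eyetop [324.2 337. ]
wrist cap [324.1 311.1]
[{'position': [0.6428, -0.166, 0.0989], 'score': 0.85}]
```

View pics/c3.png

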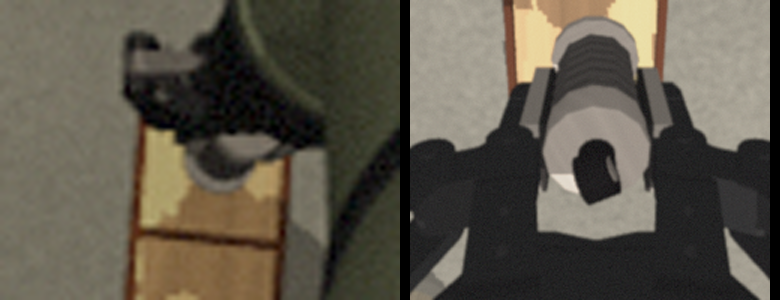

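Run:
```python
from h import *
t=bot.grab_frame("top")
print(plane(t,385,155,.041), plane(t,340+222/5,125+190/5,.039))
print([proj(t,[x,-.167,.04]) for x in(.6525,.648)])
```

```text
[ 0.65301247 -0.17022537  0.041     ] [ 0.63465989 -0.16930046  0.039     ]
[array([383.5041275 , 155.27596877]), array([383.50502218, 157.18739758])]
```

apply_moves(claw=[0.02,0.02,0.02,0.02,0.02,0.02,0.02,0.02], xyz=[[-0.0022,-0.004,0],[0,0,0.01],[0,0,0.01],[0,0,0.006],[0,0,0.003],[0,0,0.002],[0,0,0],[0,0,0]], twist=[[0,0,0.005],[0,0,0],[0,0,0],[0,0,0],[0,0,0],[0,0,0],[0,0,0],[0,0,0]])

```text
clock: 11.7
position: [0.654, -0.1716, 0.0277]
tool_rot: [-3.142, 0.0, 3.076]
force: [-0.4, 0.1, -0.8]
grip_width: 0.0275
finger_force: 29.7
```

apply_moves(claw=[0.02,0.02,0.02,0.02], xyz=[[0,0,0.001],[0,0,0],[0,0,0.0005],[0,0,0]], twist=[[0,0,0],[0,0,0],[0,0,0],[0,0,0]])

```text
clock: 12.1
position: [0.6543, -0.1718, 0.0267]
tool_rot: [-3.141, 0.001, 3.076]
force: [-0.7, 0.2, 8.8]
grip_width: 0.0278
finger_force: 29.0
```

apply_moves(claw=[0.034,0.042,0.055,0.065,0.075,0.085,0.085,0.085,0.085,0.085], xyz=[[0,0,0],[0,0,0],[0,0,0],[0,0,0],[0,0,0],[0,0,-0.02],[0,0,-0.04],[0,0,-0.05],[0,0,-0.05],[0,0,-0.03]], twist=[[0,0,0],[0,0,0],[0,0,0],[0,0,0],[0,0,0],[0,0,0],[0,0,0],[0,0,0],[0,0,0],[0,0,0]])

```text
clock: 13.1
position: [0.6547, -0.172, 0.2202]
tool_rot: [-3.141, 0.004, 3.075]
force: [0.9, -0.1, -1.5]
grip_width: 0.085
finger_force: 0.0
```

apply_moves(claw=[0.085,0.085,0.085,0.085,0.085,0.085,0.085,0.085,0.085,0.085,0.085,0.085,0.085,0.085,0.085,0.085], xyz=[[0.0076,0.013,0],[0.0152,0.026,0],[0.0152,0.026,0],[0.0152,0.026,0],[0.0152,0.026,0],[0.0152,0.026,0],[0.0152,0.026,0],[0.0152,0.026,0],[0.0152,0.026,0],[0.0152,0.026,0],[0.0152,0.026,0],[0.0152,0.026,0],[0.0152,0.026,0],[0.0152,0.026,0],[0.0076,0.013,0],[0,0,0]], twist=[[0,0,0],[0,0,0],[0,0,0],[0,0,0],[0,0,0],[0,0,0],[0,0,0],[0,0,0],[0,0,0],[0,0,0],[0,0,0],[0,0,0],[0,0,0],[0,0,0],[0,0,0],[0,0,0]])

```text
clock: 14.7
position: [0.4642, 0.2077, 0.2157]
tool_rot: [3.141, -0.001, 3.079]
force: [-0.2, -0.5, -0.2]
grip_width: 0.0851
finger_force: 0.0
```

Run:
```python
from h import *
w=bot.grab_frame("wrist");t=bot.grab_frame("top");np.savez("w4",**w);np.savez("t4",**t)
s=bot.observe();print(s["position"],s["tool_rot"])
a=cv2.resize(w["img"][60:360,260:400],None,fx=2,fy=2,interpolation=cv2.INTER_CUBIC)
b=cv2.resize(t["img"][135:285,345:415],None,fx=4,fy=4,interpolation=cv2.INTER_CUBIC)
o=np.zeros((600,580,3),np.uint8);o[:,:280]=a;o[:,300:580]=b
cv2.imwrite("pics/c4.png",o[:,:,::-1])
for c in("top","wrist"):
  for n in("damper_c","diff_c","servo_c","motor_c"):print(c,n,[(np.round(d["position"],3).tolist(),round(d["score"],2)) for d in bot.find_in(c,n)])
```

```text
[0.46538741 0.20527935 0.21581609] [-3.14118846e+00 -1.61174761e-04  3.07610605e+00]
top damper_c [([0.645, -0.163, 0.062], 0.8), ([0.521, 0.192, 0.005], 0.27)]
top diff_c [([0.5, 0.198, 0.055], 0.67)]
top servo_c [([0.66, 0.023, 0.056], 0.79), ([0.6, 0.304, 0.033], 0.69), ([0.577, 0.196, 0.045], 0.64), ([0.536, 0.084, 0.051], 0.61)]
top motor_c [([0.641, 0.194, 0.056], 0.86)]
wrist damper_c [([0.645, -0.165, 0.046], 0.61)]
wrist diff_c [([0.494, 0.211, 0.058], 0.76), ([0.645, -0.165, 0.045], 0.58)]
wrist servo_c [([0.592, 0.301, 0.021], 0.85), ([0.527, 0.086, 0.048], 0.64), ([0.565, 0.201, 0.053], 0.6)]
wrist motor_c [([0.432, 0.206, 0.006], 0.6)]
```

View pics/c4.png

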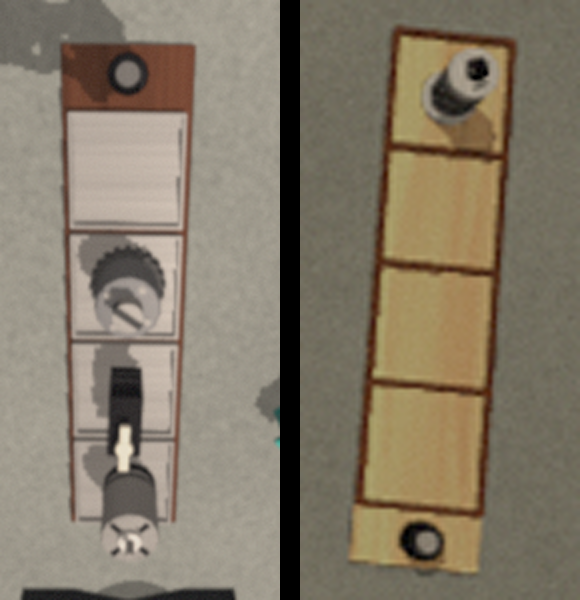

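Run:
```python
from h import *
f=dict(np.load("w4.npz"));P=lambda a,b,z:plane(f,260+a/2,60+b/2,z).round(4)
for n,a,b,z in(("diffcase",127,305,.056),("cup",127,315,.07),("gear top?",127,278,.018),("b12L",68,232,.006),("b12R",185,232,.006),("b23L",70,341,.006),("b23R",181,341,.006),("motor",129,533,.06),("knob",128,73,.037),("servoNear",126,367,.048),("servofarL",110,452,.048),("servofarR",138,455,.048),("sarm1",125,425,.056),("sarm2",124,470,.056)):print(n,P(a,b,z))
```

```text
diffcase [0.4968 0.206  0.056 ]
cup [0.497 0.206 0.07 ]
gear top? [0.4941 0.2062 0.018 ]
b12L [0.4669 0.1726 0.006 ]
b12R [0.4713 0.2424 0.006 ]
b23L [0.5377 0.1673 0.006 ]
b23R [0.5421 0.2376 0.006 ]
motor [0.6419 0.1981 0.06  ]
knob [0.3796 0.2139 0.037 ]
servoNear [0.5373 0.2029 0.048 ]
servofarL [0.5926 0.1899 0.048 ]
servofarR [0.5958 0.2064 0.048 ]
sarm1 [0.5699 0.2003 0.056 ]
sarm2 [0.6    0.1978 0.056 ]
```

apply_moves(claw=[0.085,0.085,0.085,0.085,0.085,0.085,0.085,0.085,0.085,0.085,0.065,0.055,0.048,0.042,0.036,0.03,0.028,0.028,0.028], xyz=[[-0.016,0.001,0],[-0.0164,0.001,0],[0,0,0.03],[0,0,0.04],[0,0,0.04],[0,0,0.035],[0,0,0.025],[0,0,0.015],[0,0,0.006],[0,0,0],[0,0,0],[0,0,0],[0,0,0],[0,0,0],[0,0,0],[0,0,0],[0,0,0],[0,0,0],[0,0,0]], twist=[[0,0,0],[0,0,0],[0,0,0],[0,0,0],[0,0,0],[0,0,0],[0,0,0],[0,0,0],[0,0,0],[0,0,0],[0,0,0],[0,0,0],[0,0,0],[0,0,0],[0,0,0],[0,0,0],[0,0,0],[0,0,0],[0,0,0]], force=40)

```text
clock: 17.1
position: [0.4981, 0.2056, 0.0254]
tool_rot: [3.141, 0.0, 3.076]
force: [-2.8, 0.3, 9.2]
grip_width: 0.0351
finger_force: 39.0
```

apply_moves(claw=[0.028,0.028,0.028,0.028,0.028,0.028,0.028,0.028,0.028,0.028,0.028,0.028,0.028,0.028,0.028,0.028,0.028,0.028,0.028,0.028], xyz=[[0,0,-0.02],[0,0,-0.04],[0,0,-0.04],[0,0,-0.04],[0,0,-0.035],[0,0,-0.02],[-0.0042,-0.0141,0],[-0.0084,-0.0282,0],[-0.0084,-0.0282,0],[-0.0084,-0.0282,0],[-0.0084,-0.0282,0],[-0.0084,-0.0282,0],[-0.0084,-0.0282,0],[-0.0084,-0.0282,0],[-0.0084,-0.0282,0],[-0.0084,-0.0282,0],[-0.0084,-0.0282,0],[-0.0084,-0.0282,0],[-0.0084,-0.0282,0],[-0.0042,-0.0141,0]], twist=[[0,0,0],[0,0,0],[0,0,0],[0,0,0],[0,0,0],[0,0,0],[0,0,0],[0,0,0],[0,0,0],[0,0,0],[0,0,0],[0,0,0],[0,0,0],[0,0,0],[0,0,0],[0,0,0],[0,0,0],[0,0,0],[0,0,0],[0,0,0]])

```text
clock: 19.1
position: [0.582, -0.1709, 0.2189]
tool_rot: [-3.141, -0.001, 3.073]
force: [-0.6, 0.4, -0.9]
grip_width: 0.0351
finger_force: 40.2
```

Run:
```python
from h import *
ps=[]
for i in range(4):
    w=bot.grab_frame("wrist");s=bot.observe();ps.append(s["position"])
print(np.mean(ps,0),np.std(ps,0),s["tool_rot"],s["grip_width"],rel(.583,-.167,.06,3.075))
```

```text
[ 0.58219482 -0.16936778  0.21909098] [8.31742753e-05 1.92366746e-03 1.16068092e-04] [ 3.14110208e+00 -1.20622855e-03  3.07568686e+00] 0.03507778670943881 (array([-7.000e-04,  1.000e-04,  1.593e-01]), np.float64(0.0007))
```

apply_moves(claw=[0.028,0.028,0.028,0.028,0.028,0.028,0.028,0.028,0.028,0.028,0.028], xyz=[[-0.0007,0,0.02],[0,0,0.04],[0,0,0.04],[0,0,0.04],[0,0,0.028],[0,0,0.015],[0,0,0.008],[0,0,0.002],[0,0,0.001],[0,0,0],[0,0,0]], twist=[[0,0,0],[0,0,0],[0,0,0],[0,0,0],[0,0,0],[0,0,0],[0,0,0],[0,0,0],[0,0,0],[0,0,0],[0,0,0]])

```text
clock: 20.4
position: [0.584, -0.1676, 0.0269]
tool_rot: [-3.141, 0.001, 3.076]
force: [-0.2, 0.1, -1.9]
grip_width: 0.0349
finger_force: 40.2
```

apply_moves(claw=[0.028,0.028,0.028,0.028,0.028], xyz=[[0,0,0.001],[0,0,0.001],[0,0,0.0005],[0,0,0],[0,0,0]], twist=[[0,0,0],[0,0,0],[0,0,0],[0,0,0],[0,0,0]])

```text
clock: 20.9
position: [0.5835, -0.1676, 0.0235]
tool_rot: [3.142, -0.0, 3.076]
force: [-0.5, -0.6, 0.8]
grip_width: 0.0348
finger_force: 40.5
```

apply_moves(claw=[0.028,0.028,0.028], xyz=[[0,0,0.0007],[0,0,0.0005],[0,0,0]], twist=[[0,0,0],[0,0,0],[0,0,0]])

```text
clock: 21.2
position: [0.5836, -0.1676, 0.0234]
tool_rot: [3.141, 0.0, 3.076]
force: [-8.0, 3.0, 22.9]
grip_width: 0.0346
finger_force: 42.8
```

apply_moves(claw=[0.042,0.05,0.06,0.07,0.08,0.085,0.085,0.085,0.085,0.085], xyz=[[0,0,0],[0,0,0],[0,0,0],[0,0,0],[0,0,0],[0,0,-0.02],[0,0,-0.04],[0,0,-0.05],[0,0,-0.05],[0,0,-0.035]], twist=[[0,0,0],[0,0,0],[0,0,0],[0,0,0],[0,0,0],[0,0,0],[0,0,0],[0,0,0],[0,0,0],[0,0,0]])

```text
clock: 22.2
position: [0.5839, -0.1678, 0.2207]
tool_rot: [-3.141, 0.003, 3.075]
force: [0.7, 0.9, 0.1]
grip_width: 0.0851
finger_force: 0.0
```

apply_moves(claw=[0.085,0.085,0.085,0.085,0.085,0.085,0.085,0.085,0.085,0.085,0.085,0.085,0.085,0.085,0.085], xyz=[[0.0028,0.014,0],[0.0056,0.028,0],[0.0056,0.028,0],[0.0056,0.028,0],[0.0056,0.028,0],[0.0056,0.028,0],[0.0056,0.028,0],[0.0056,0.028,0],[0.0056,0.028,0],[0.0056,0.028,0],[0.0056,0.028,0],[0.0056,0.028,0],[0.0056,0.028,0],[0.0028,0.014,0],[0,0,0]], twist=[[0,0,0],[0,0,0],[0,0,0],[0,0,0],[0,0,0],[0,0,0],[0,0,0],[0,0,0],[0,0,0],[0,0,0],[0,0,0],[0,0,0],[0,0,0],[0,0,0],[0,0,0]])

```text
clock: 23.7
position: [0.5341, 0.2023, 0.2168]
tool_rot: [3.141, -0.001, 3.079]
force: [-0.5, 0.0, 0.0]
grip_width: 0.085
finger_force: 0.0
```

Run:
```python
from h import *
w=bot.grab_frame("wrist");t=bot.grab_frame("top");np.savez("w5",**w);np.savez("t5",**t)
s=bot.observe();print(s["position"],s["tool_rot"])
a=cv2.resize(w["img"][130:330,270:380],None,fx=3,fy=3,interpolation=cv2.INTER_CUBIC)
b=cv2.resize(t["img"][135:285,345:415],None,fx=4,fy=4,interpolation=cv2.INTER_CUBIC)
o=np.zeros((600,620,3),np.uint8);o[:,:330]=a;o[:,340:620]=b
cv2.imwrite("pics/c5.png",o[:,:,::-1])
for c in("top","wrist"):
  for n in("diff_c","servo_c","motor_c"):print(c,n,[(np.round(d["position"],3).tolist(),round(d["score"],2)) for d in bot.find_in(c,n)])
```

```text
[0.53481005 0.19955517 0.2170454 ] [-3.14084515e+00 -2.44339445e-04  3.07541702e+00]
top diff_c [([0.574, -0.161, 0.053], 0.56)]
top servo_c [([0.661, 0.022, 0.057], 0.83), ([0.535, 0.083, 0.05], 0.77)]
top motor_c [([0.508, -0.157, 0.006], 0.66), ([0.644, 0.192, 0.06], 0.61), ([0.574, -0.164, 0.054], 0.27)]
wrist diff_c [([0.58, -0.147, 0.035], 0.63)]
wrist servo_c [([0.534, 0.086, 0.051], 0.91), ([0.592, 0.311, 0.036], 0.69), ([0.57, 0.199, 0.055], 0.6), ([0.652, 0.014, 0.048], 0.6)]
wrist motor_c [([0.635, 0.199, 0.062], 0.66)]
```

View pics/c5.png

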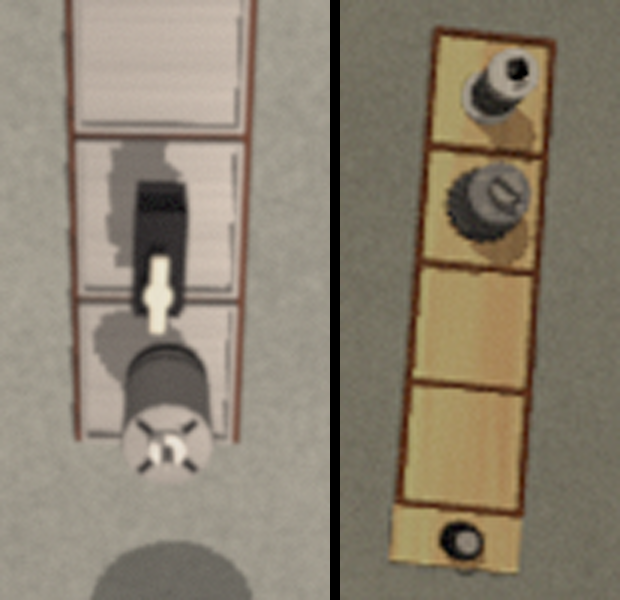

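Run:
```python
from h import *
f=dict(np.load("w5.npz"))
e=np.array([.998,-.062])
pr=lambda p:((proj(f,p)-[270,130])*3).round()
for c in((.566,.1985),(.571,.198),(.576,.198)):
    for n,d,z in(("nearbase",-.02,.008),("nearear",-.027,.036),("neartop",-.02,.048),("farear",.027,.037),("fartop",.02,.048)):
        p=np.append(np.array(c)+e*d,z);print(c,n,pr(p))
print("motor",plane(f,270+167/3,130+447/3,.06),"farCorner",plane(f,270+240/3,130+300/3,.006),plane(f,270+75/3,130+300/3,.006),[plane(f,270+a/3,130+136/3,.006) for a in(73,248)])
print("arm pivot",plane(f,270+157/3,130+295/3,.056))
```

```text
(0.566, 0.1985) nearbase [155. 156.]
(0.566, 0.1985) nearear [154. 157.]
(0.566, 0.1985) neartop [154. 184.]
(0.566, 0.1985) farear [155. 293.]
(0.566, 0.1985) fartop [155. 287.]
(0.571, 0.198) nearbase [154. 168.]
(0.571, 0.198) nearear [154. 170.]
(0.571, 0.198) neartop [154. 198.]
(0.571, 0.198) farear [154. 305.]
(0.571, 0.198) fartop [154. 300.]
(0.576, 0.198) nearbase [155. 180.]
(0.576, 0.198) nearear [155. 183.]
(0.576, 0.198) neartop [155. 211.]
(0.576, 0.198) farear [155. 317.]
(0.576, 0.198) fartop [155. 312.]
motor [0.64678392 0.1980433  0.06      ] farCorner [0.61190669 0.23164364 0.006     ] [0.60745279 0.16176226 0.006     ] [array([0.53631793, 0.16755905, 0.006     ]), array([0.5407422 , 0.23738087, 0.006     ])]
arm pivot [0.58556062 0.1981587  0.056     ]
```

apply_moves(claw=[0.085,0.085,0.085,0.085,0.085,0.085,0.085,0.085,0.085,0.085], xyz=[[-0.02,0.001,0],[-0.0215,0.0017,0],[0,0,0.03],[0,0,0.04],[0,0,0.04],[0,0,0.035],[0,0,0.025],[0,0,0.015],[0,0,0.01],[0,0,0]], twist=[[0,0,0],[0,0,0],[0,0,0],[0,0,0],[0,0,0],[0,0,0],[0,0,0],[0,0,0],[0,0,0],[0,0,0]])

```text
clock: 25.1
position: [0.5762, 0.2002, 0.0218]
tool_rot: [-3.141, -0.001, 3.076]
force: [-0.3, 1.2, 0.9]
grip_width: 0.085
finger_force: 0.0
```

Run:
```python
from h import *
for i in range(3):
    w=bot.grab_frame("wrist");print(bot.observe()["position"])
print(rel(.5765,.1998,.018,3.077))
```

```text
[0.57666101 0.20037697 0.02272343]
[0.57697954 0.20050572 0.02325073]
[0.57706637 0.20057956 0.02346489]
(array([ 0.0005, -0.0008,  0.0055]), np.float64(-0.0013))
```

apply_moves(claw=[0.085,0.085,0.06,0.048,0.038,0.032,0.028,0.024,0.02,0.016,0.012,0.012,0.012], xyz=[[0.0005,-0.0008,0.004],[0,0,0.001],[0,0,0],[0,0,0],[0,0,0],[0,0,0],[0,0,0],[0,0,0],[0,0,0],[0,0,0],[0,0,0],[0,0,0],[0,0,0]], twist=[[0,0,0],[0,0,0],[0,0,0],[0,0,0],[0,0,0],[0,0,0],[0,0,0],[0,0,0],[0,0,0],[0,0,0],[0,0,0],[0,0,0],[0,0,0]], force=30)

```text
clock: 26.55
position: [0.5759, 0.1996, 0.0174]
tool_rot: [3.142, 0.0, 3.076]
force: [-0.9, 0.1, 3.3]
grip_width: 0.0195
finger_force: 29.5
```

apply_moves(claw=[0.012,0.012,0.012,0.012,0.012,0.012,0.012,0.012,0.012,0.012,0.012,0.012,0.012,0.012,0.012,0.012,0.012,0.012,0.012,0.012], xyz=[[0,0,-0.02],[0,0,-0.04],[0,0,-0.04],[0,0,-0.04],[0,0,-0.04],[0,0,-0.02],[0.0015,-0.014,0],[0.003,-0.0281,0],[0.003,-0.0281,0],[0.003,-0.0281,0],[0.003,-0.0281,0],[0.003,-0.0281,0],[0.003,-0.0281,0],[0.003,-0.0281,0],[0.003,-0.0281,0],[0.003,-0.0281,0],[0.003,-0.0281,0],[0.003,-0.0281,0],[0.003,-0.0281,0],[0.0015,-0.014,0]], twist=[[0,0,0],[0,0,0],[0,0,0],[0,0,0],[0,0,0],[0,0,0],[0,0,0],[0,0,0],[0,0,0],[0,0,0],[0,0,0],[0,0,0],[0,0,0],[0,0,0],[0,0,0],[0,0,0],[0,0,0],[0,0,0],[0,0,0],[0,0,0]])

```text
clock: 28.55
position: [0.5114, -0.1649, 0.2165]
tool_rot: [-3.141, -0.001, 3.073]
force: [-1.0, -0.4, -0.5]
grip_width: 0.0197
finger_force: 29.4
```

Run:
```python
from h import *
for i in range(4): w=bot.grab_frame("wrist")
s=bot.observe();print(s["position"],s["grip_width"],rel(.5125,-.162,.0174,3.075))
```

```text
[ 0.51273371 -0.16159081  0.21683038] 0.019407430036330806 (array([ 0.0002, -0.0004,  0.1994]), np.float64(0.0009))
```

apply_moves(claw=[0.012,0.012,0.012,0.012,0.012,0.012,0.012,0.012,0.012,0.012,0.012,0.012], xyz=[[0,0,0.02],[0,0,0.04],[0,0,0.04],[0,0,0.04],[0,0,0.03],[0,0,0.015],[0,0,0.008],[0,0,0.003],[0,0,0.002],[0,0,0],[0,0,0],[0,0,0]], twist=[[0,0,0],[0,0,0],[0,0,0],[0,0,0],[0,0,0],[0,0,0],[0,0,0],[0,0,0],[0,0,0],[0,0,0],[0,0,0],[0,0,0]])

```text
clock: 29.95
position: [0.5132, -0.1622, 0.0199]
tool_rot: [-3.142, 0.001, 3.076]
force: [-0.2, 0.2, 0.3]
grip_width: 0.0198
finger_force: 29.4
```

apply_moves(claw=[0.012,0.012,0.012,0.012,0.012,0.012], xyz=[[0,0,0.0015],[0,0,0.001],[0,0,0.0005],[0,0,0.0005],[0,0,0],[0,0,0]], twist=[[0,0,0],[0,0,0],[0,0,0],[0,0,0],[0,0,0],[0,0,0]])

```text
clock: 30.55
position: [0.5129, -0.1622, 0.0158]
tool_rot: [-3.142, -0.0, 3.076]
force: [-0.6, 0.1, -1.1]
grip_width: 0.0197
finger_force: 29.4
```

apply_moves(claw=[0.012,0.012,0.012,0.012], xyz=[[0,0,0.0005],[0,0,0.0003],[0,0,0],[0,0,0]], twist=[[0,0,0],[0,0,0],[0,0,0],[0,0,0]])

```text
clock: 30.95
position: [0.5129, -0.1623, 0.0153]
tool_rot: [3.142, 0.0, 3.076]
force: [-3.0, 1.2, 7.5]
grip_width: 0.0193
finger_force: 30.5
```

apply_moves(claw=[0.026,0.034,0.045,0.06,0.075,0.085,0.085,0.085,0.085,0.085], xyz=[[0,0,0],[0,0,0],[0,0,0],[0,0,0],[0,0,0],[0,0,-0.02],[0,0,-0.04],[0,0,-0.05],[0,0,-0.05],[0,0,-0.04]], twist=[[0,0,0],[0,0,0],[0,0,0],[0,0,0],[0,0,0],[0,0,0],[0,0,0],[0,0,0],[0,0,0],[0,0,0]])

```text
clock: 31.95
position: [0.5129, -0.1624, 0.2179]
tool_rot: [-3.141, 0.002, 3.075]
force: [0.6, 0.2, 0.0]
grip_width: 0.0851
finger_force: 0.0
```

apply_moves(claw=[0.085,0.085,0.085,0.085,0.085,0.085,0.085,0.085,0.085,0.085,0.085,0.085,0.085,0.085,0.085,0.085], xyz=[[-0.0028,0.0141,0],[-0.0056,0.0282,0],[-0.0056,0.0282,0],[-0.0056,0.0282,0],[-0.0056,0.0282,0],[-0.0056,0.0282,0],[-0.0056,0.0282,0],[-0.0056,0.0282,0],[-0.0056,0.0282,0],[-0.0056,0.0282,0],[-0.0056,0.0282,0],[-0.0056,0.0282,0],[-0.0056,0.0282,0],[-0.0028,0.0141,0],[0,0,0],[0,0,0]], twist=[[0,0,0],[0,0,0],[0,0,0],[0,0,0],[0,0,0],[0,0,0],[0,0,0],[0,0,0],[0,0,0],[0,0,0],[0,0,0],[0,0,0],[0,0,0],[0,0,0],[0,0,0],[0,0,0]])

```text
clock: 33.55
position: [0.6095, 0.1978, 0.2147]
tool_rot: [-3.141, -0.0, 3.075]
force: [0.1, 0.6, 0.0]
grip_width: 0.085
finger_force: 0.0
```

Run:
```python
from h import *
w=bot.grab_frame("wrist");t=bot.grab_frame("top");np.savez("w6",**w)
s=bot.observe();print(s["position"],s["tool_rot"])
a=cv2.resize(w["img"][130:330,270:380],None,fx=3,fy=3,interpolation=cv2.INTER_CUBIC)
b=cv2.resize(t["img"][135:285,345:415],None,fx=4,fy=4,interpolation=cv2.INTER_CUBIC)
o=np.zeros((600,620,3),np.uint8);o[:,:330]=a;o[:,340:620]=b
cv2.imwrite("pics/c6.png",o[:,:,::-1])
```

```text
[0.60963793 0.19729463 0.21504359] [-3.14098051e+00  5.28580905e-06  3.07422669e+00]
```

View pics/c6.png

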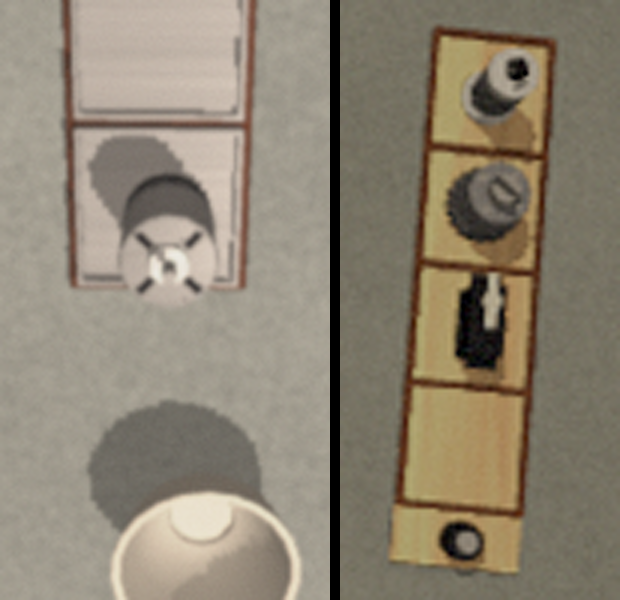

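Run:
```python
from h import *
f=dict(np.load("w6.npz"))
print(plane(f,270+168/3,130+261/3,.06),"bowl near rim z.05",plane(f,270+205/3,130+492/3,.05))
print("base near z.008",plane(f,270+168/3,130+175/3,.008))
print(rel(.6475,.1975,.024,3.076))
```

```text
[0.64555734 0.19822834 0.06      ] bowl near rim z.05 [0.74886728 0.20645563 0.05      ]
base near z.008 [0.62912439 0.19969668 0.008     ]
(array([-0.0378,  0.0028,  0.191 ]), np.float64(-0.0018))
```

apply_moves(claw=[0.085,0.085,0.085,0.085,0.085,0.085,0.085,0.085,0.085,0.085,0.065,0.055,0.048,0.042,0.036,0.03,0.028,0.028,0.028], xyz=[[-0.018,0.0015,0],[-0.0188,0.0015,0],[0,0,0.03],[0,0,0.04],[0,0,0.04],[0,0,0.035],[0,0,0.025],[0,0,0.015],[0,0,0.006],[0,0,0],[0,0,0],[0,0,0],[0,0,0],[0,0,0],[0,0,0],[0,0,0],[0,0,0],[0,0,0],[0,0,0]], twist=[[0,0,0],[0,0,0],[0,0,0],[0,0,0],[0,0,0],[0,0,0],[0,0,0],[0,0,0],[0,0,0],[0,0,0],[0,0,0],[0,0,0],[0,0,0],[0,0,0],[0,0,0],[0,0,0],[0,0,0],[0,0,0],[0,0,0]], force=45)

```text
clock: 35.55
position: [0.6467, 0.1991, 0.0245]
tool_rot: [-3.141, 0.0, 3.076]
force: [-1.5, -1.7, 6.9]
grip_width: 0.035
finger_force: 44.3
```

apply_moves(claw=[0.028,0.028,0.028,0.028,0.028,0.028,0.028,0.028,0.028,0.028,0.028,0.028,0.028,0.028,0.028,0.028,0.028,0.028,0.028,0.028], xyz=[[0,0,-0.02],[0,0,-0.04],[0,0,-0.05],[0,0,-0.05],[0,0,-0.03],[0.0064,-0.0132,0],[0.0129,-0.0263,0],[0.0129,-0.0263,0],[0.0129,-0.0263,0],[0.0129,-0.0263,0],[0.0129,-0.0263,0],[0.0129,-0.0263,0],[0.0129,-0.0263,0],[0.0129,-0.0263,0],[0.0129,-0.0263,0],[0.0129,-0.0263,0],[0.0129,-0.0263,0],[0.0129,-0.0263,0],[0.0129,-0.0263,0],[0.0064,-0.0132,0]], twist=[[0,0,0],[0,0,0],[0,0,0],[0,0,0],[0,0,0],[0,0,0],[0,0,0],[0,0,0],[0,0,0],[0,0,0],[0,0,0],[0,0,0],[0,0,0],[0,0,0],[0,0,0],[0,0,0],[0,0,0],[0,0,0],[0,0,0],[0,0,0]])

```text
clock: 37.55
position: [0.4408, -0.1582, 0.2142]
tool_rot: [-3.141, -0.0, 3.074]
force: [0.5, -0.1, -2.1]
grip_width: 0.035
finger_force: 45.3
```

Run:
```python
from h import *
for i in range(4): w=bot.grab_frame("wrist")
s=bot.observe();print(s["position"],s["grip_width"],rel(.443,-.157,.0225,3.075))
```

```text
[ 0.44240318 -0.15593256  0.21407201] 0.034856342059924106 (array([-0.0007, -0.001 ,  0.1916]), np.float64(0.0005))
```

apply_moves(claw=[0.028,0.028,0.028,0.028,0.028,0.028,0.028,0.028,0.028,0.028,0.028,0.028], xyz=[[-0.0007,-0.001,0.02],[0,0,0.04],[0,0,0.04],[0,0,0.035],[0,0,0.025],[0,0,0.015],[0,0,0.008],[0,0,0.004],[0,0,0.002],[0,0,0],[0,0,0],[0,0,0]], twist=[[0,0,0],[0,0,0],[0,0,0],[0,0,0],[0,0,0],[0,0,0],[0,0,0],[0,0,0],[0,0,0],[0,0,0],[0,0,0],[0,0,0]])

```text
clock: 38.95
position: [0.4431, -0.1573, 0.0255]
tool_rot: [-3.141, 0.001, 3.076]
force: [-0.6, -1.6, -1.2]
grip_width: 0.0354
finger_force: 45.3
```

apply_moves(claw=[0.028,0.028,0.028,0.028,0.028], xyz=[[0,0,0.001],[0,0,0.001],[0,0,0.0005],[0,0,0],[0,0,0]], twist=[[0,0,0],[0,0,0],[0,0,0],[0,0,0],[0,0,0]])

```text
clock: 39.45
position: [0.4428, -0.1573, 0.0225]
tool_rot: [3.142, -0.0, 3.076]
force: [-0.1, 0.0, -2.0]
grip_width: 0.035
finger_force: 45.5
```

apply_moves(claw=[0.028,0.028,0.028,0.028], xyz=[[0,0,0.0005],[0,0,0.0003],[0,0,0],[0,0,0]], twist=[[0,0,0],[0,0,0],[0,0,0],[0,0,0]])

```text
clock: 39.85
position: [0.4429, -0.1573, 0.0223]
tool_rot: [3.141, 0.0, 3.076]
force: [-4.3, 1.9, 21.1]
grip_width: 0.035
finger_force: 47.7
```

Contact; release, rise and clear the view.

apply_moves(claw=[0.042,0.05,0.06,0.075,0.085,0.085,0.085,0.085,0.085,0.085,0.085,0.085,0.085,0.085,0.085,0.085], xyz=[[0,0,0],[0,0,0],[0,0,0],[0,0,0],[0,0,0],[0,0,-0.02],[0,0,-0.04],[0,0,-0.05],[0,0,-0.05],[0,0,-0.04],[0,0.02,0],[0,0.03,0],[0,0.03,0],[0,0.03,0],[0,0.02,0],[0,0,0]], twist=[[0,0,0],[0,0,0],[0,0,0],[0,0,0],[0,0,0],[0,0,0],[0,0,0],[0,0,0],[0,0,0],[0,0,0],[0,0,0],[0,0,0],[0,0,0],[0,0,0],[0,0,0],[0,0,0]])

```text
clock: 41.45
position: [0.4515, -0.0251, 0.2216]
tool_rot: [3.141, -0.0, 3.079]
force: [1.1, -0.6, 0.3]
grip_width: 0.0848
finger_force: 0.0
```

Run:
```python
from h import *
s=bot.grab_frame("scene");t=bot.grab_frame("top")
a=cv2.resize(s["img"][110:240,160:340],None,fx=2.5,fy=2.5,interpolation=cv2.INTER_CUBIC)
b=cv2.resize(t["img"][135:285,345:415],None,fx=4,fy=4,interpolation=cv2.INTER_CUBIC)
o=np.zeros((600,740,3),np.uint8);o[:325,:450]=a;o[:,460:740]=b
cv2.imwrite("pics/c7.png",o[:,:,::-1])
```

```text
(no output)
```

View pics/c7.png

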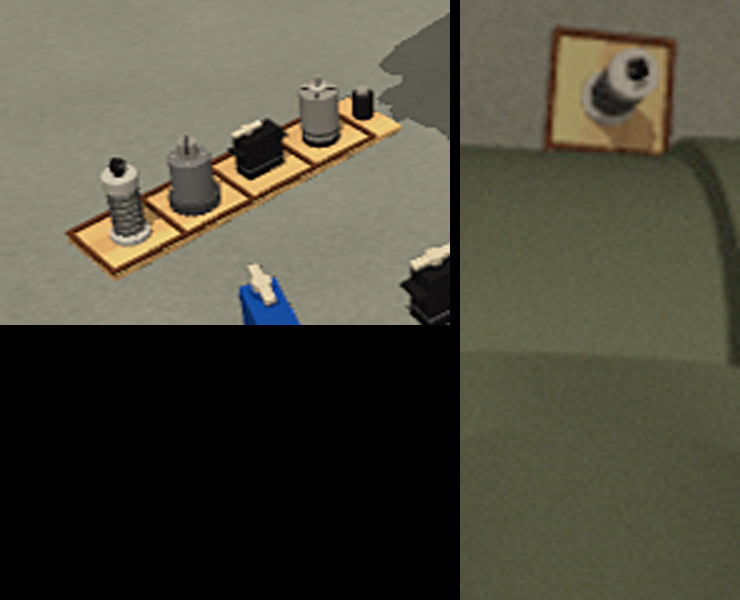

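```bash
python3 -c "
from workcell import bot
print(bot.job_done())"
```

```text
the job is handed in; nothing more can be done
None
```

I moved all four parts to the build rack in reverse order and handed the job in after about 42 s of robot time: from the knob end the rack now holds motor, servo, differential and damper. The last pictures show them all upright and within a few millimetres of the middle of their compartments.

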